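# Sugar cube into the muddling cup with sprung tongs

### The job

Take the sprung sugar tongs off their little rail stand and use them to lift the whole sugar cube (not the flat half one) off the navy saucer, lower it right down into the low white muddling cup and let it go there gently, not dropped in from above. Then hang the tongs back by their bow on the stand's rail and let go. Never touch the sugar with the gripper itself, leave the half cube on the saucer, and leave the cup and everything else standing where it is.

Things in the scene. Friction and masses are not known exactly. Their poses are not given: they have to be found in the camera images.
- tongs: Steel sprung tongs, an upside-down U, 115 mm tall, 50 g. Origin: middle of the bow's underside (rests on the rail). z up, y the line along which the arms spread, x across the strips. Bow: flat strip 32 (y) x 16 (x) x 3 mm on z 0 to 3. Arms: strips 16 x 3 mm, hinged at y +-16 mm, z 0, sprung open, moving as mirror images.
- tongs_grip (a point): Midway between the two flat raised finger rests (22 high, 18 wide, stand out 5 mm) where the arms are pinched from outside, 40 mm below the bow's underside, axes as tongs. Outside width here 61 mm open, 45 mm with tips 20 mm apart, 0.8 mm less per 0.01 rad. Springs push out 5 N near open, 11 N then: a gripper that keeps them a little squeezed holds them. Bow top 43 mm above.
- tongs_tips (a point): Midway between the centres of the two flat tip pads, 105 mm below the bow's underside (axes as tongs). Pads are 14 mm high (7 mm below this point) and 16 mm wide in x. Gap between them 62 mm fully open (68 mm over their backs), 20 mm at joint 0.2 (pads then parallel).
- tongs_left (a joint): How far the left (+y) arm is squeezed, rad: 0 = fully open (62 mm tip gap), 0.2 = 20 mm gap, stop at 0.285. The right arm mirrors it.
- rail (a point): Middle of the flat top of the stand's rail, 128 mm above the white tray. The rail is a steel bar 10 mm wide (y), 8 mm thick, along the point's x from -45 to +73 mm; its one post (10 mm) is at x +68 mm. The tongs hang near this point, arms either side of the bar. Fixed; wooden foot 8 mm thick, 70 mm wide below. z up.
- saucer: Round navy saucer, 150 mm across, fixed. Origin under its centre on the white tray; its flat upper face is 6 mm above the origin, with a thin rim up to 10 mm.
- cube_centre (a point): Centre of the whole sugar cube, 20 x 20 x 20 mm, 12 g, off-white, lying on the saucer; axes along its edges, z up.
- cube: The same sugar cube; origin at the centre of its underside.
- half_centre (a point): Centre of the flat half sugar cube, 20 x 20 mm and 10 mm high, on the saucer, at least 45 mm from the whole one. Leave it there.
- half: The same half cube; origin at the centre of its underside.
- cup: Low round white ceramic muddling cup, loose, 250 g, 110 mm across and 36 mm high, open on top; the wall is 4 mm thick, the inner floor is 5 mm above the origin and about 80 mm across. Origin under its centre on the tray, z up.
- jigger: Double-ended steel jigger standing on the tray, 75 mm high, 42 mm across. Origin under its centre. Leave alone.
- castor_knob: Black twist-lock castor knob, 48 mm across, 37 mm high, standing on the tray. Origin under its centre. Leave alone.
- muddler: Wooden muddler lying on the tray along its y, 200 mm long, 28 mm thick at the head. Origin under its middle. Leave alone.
- sugar_pot: Lidded white ceramic sugar pot, 90 mm across, 98 mm high. Origin under its centre. Leave alone.
- shaker: Clear shaker tin standing on its base, 86 mm across, 150 mm high. Origin under its centre. Leave alone.
Things that resemble listed ones, but are neither listed nor needed, are in the scene too. Leave any green look-alike of the cube alone.

How it is judged:
By the outcome, as a careful person would: the job done as asked, in the order asked, and still so for the second after the job is handed in, with the robot touching nothing.
It also fails if it takes over 61 s, if anything falls off the work surface, if the arm or the gripper's body presses on something with over 40 N, if the wrist force passes 120 N, or if a joint passes its speed limit or range.

### The arm

A 6-joint arm with a two-finger parallel gripper is mounted at the origin on the work surface. World frame = base frame: x ahead of the robot, y to its left, z up, the work surface at z = 0. Lengths are in m, angles in rad, forces in N, time in s.
With the tool pointing down it reaches from about 0.275 to 0.75 m from the base axis. Payload 10.2 kg.
Tool frame: the origin (TCP) lies at the very end of the fingers, on their centre line; the grasp point (between the pads) lies 19 mm behind it (arm.hold_point_z is the distance from the TCP to the grasp point, in m); x points along the fingers, z is the direction in which the jaws open and shut, and the axes are right-handed (so a half turn about x gives the same grasp; the last joint's range is limited). The gripper opens to 85 mm and grips with 20 to 120 N. Pads are 22 mm wide; open, the fingers measure 114 mm over their backs; the gripper's body (76 mm by 85 mm) begins 54 mm behind the grasp point. The pads swing forward as they close: fully open they stand 13 mm farther back than shut.
Start: joints at [1.086, 0.313, 1.498, -0, 1.331, -0.223], TCP at [0.136, 0.507, 0.231] pointing down, gripper open.
Joint ranges: [-2.94, 2.94], [-0.97, 2.17], [0.19, 2.56], [-1.23, 4.37], [0.02, 3.11], [-2.88, 2.88]. Speed limits (rad/s): [2.39, 2.39, 3.01, 3.14, 3.14, 3.14].

### API

Orientations are given as a unit quaternion [w, x, y, z].
In Python, from plant import arm gives the robot as it stands.
- The arm moves only by the tool carry_out, never from a script. Its arguments are lists of equal length, an entry for each row: "linear": the shift along the tool's x, y, z in units of 25 mm (1.0 is 25 mm), a list of three; "turn": the turn, a rotation vector about the tool's x, y, z in degrees, a list of three; "grip": the finger opening in mm, from 0 to 85.4. A call has 1 to 8 rows; each row is the pose to reach, as a shift and turn from the pose measured when the call began, along the tool's axes at that moment; what a row does not reach only later rows make up. A row lasts 1/8 s, in which the tool goes at most 62.5 mm and 10.7 degrees, less where a joint would pass 70% of its speed; a pose out of reach is approached as far as the arm can. A call with a gripper value outside its range is refused whole. The fingers move at their own pace and stop on an object; "newtons" is the grip in N (left out, the last holds). Time passes only in rows, so rows that repeat a pose let the fingers close. It gives the time, the measured TCP pose, the force and the opening at its end, in the units of the state.
- arm.state(): the state, without advancing time (a new reading comes with each control period).
- arm.get_image(name): name is "scene" or "top"; returns the picture (480x640x3 uint8, red, green, blue); there is no depth.
- arm.camera_model(name): a dict with "fx", "fy", "cx", "cy" (pixels), "R" (3x3) and "t" (3): a world point X has camera coordinates R X + t. Camera axes: x right, y down, z forward; pixel columns grow to the right and rows downward; lengths in m; the calibration is good to about 2 mm. A picture is of the moment at which its call begins. camera_model takes no time and is no camera call.
- arm.hand_in(): hands the job in, once; it reports no verdict.
The state is a dict: "time_s": time; "joint_positions": joint angles; "dq": joint speeds; "tau": joint torques, N m; "tcp_pos": TCP position; "orientation": TCP orientation; "force": force on the tool from outside, world axes, zero at the start; "torque": the same for the moment, N m; "finger_gap": finger opening in m.
Only numpy, scipy, OpenCV 4.12 (cv2) and the standard library are available. Lean on these libraries where they do the work, as an engineer would, in place of code of your own. Each camera call takes 0.05 s, during which the arm holds its last target. There are 200 camera calls.

## Working session

There is one attempt and no reset: what is moved stays moved. The work goes in short steps, Python scripts to look and compute and a tool call to move; the robot and the scene stay as the last step left them, time stands still between calls to the robot, and variables do not carry over. Pictures are saved under pics/ and viewed, about 8 in all and at most 12, crops included, and the job is handed in when it is done.

Besides the shell and the picture viewer there is one more tool, called after ">>>" as name(argument=value, ...) on one line, values as JSON. carry_out: Moves the arm, as the interface text tells. Its arguments: {"type":"object","properties":{"linear":{"type":"array","items":{"type":"array","items":{"type":"number"}}},"turn":{"type":"array","items":{"type":"array","items":{"type":"number"}}},"grip":{"type":"array","items":{"type":"number"}},"newtons":{"type":"number"}},"required":["linear","turn","grip"]}

```bash
mkdir -p pics; ls
python3 - <<'E'
from plant import arm
import cv2,json
for n in("scene","top"):
    cv2.imwrite(f"pics/{n}0.png",arm.get_image(n)[:,:,::-1])
    m=arm.camera_model(n);print(n,m)
print(arm.state(),arm.hold_point_z)
E
```

```text
pics
scene {'fx': 481.82565948042105, 'fy': 481.82565948042105, 'cx': 314.81433441202194, 'cy': 238.48100503462092, 'R': array([[ 0.66151206,  0.74972989, -0.01751822],
       [ 0.46481194, -0.42822717, -0.77496539],
       [-0.58851649,  0.50450627, -0.63176084]]), 't': array([-0.32179978, -0.13380893,  1.21159827])}
top {'fx': 516.1960740759109, 'fy': 516.1960740759109, 'cx': 319.9628721381019, 'cy': 239.9629325503879, 'R': array([[ 0.02416149, -0.99967736, -0.00783615],
       [-0.98690152, -0.02260062, -0.15973291],
       [ 0.15950427,  0.01159289, -0.98712917]]), 't': array([0.0175372 , 0.51363497, 1.01597187])}
{'time_s': 0.1, 'joint_positions': array([ 1.08558201e+00,  3.13373368e-01,  1.49835315e+00,  1.87390153e-05,
        1.33100617e+00, -2.23388590e-01]), 'dq': array([ 1.03756650e-04, -1.62648783e-03, -2.80212414e-03,  3.61310390e-04,
        5.56988131e-04,  3.25136459e-05]), 'tau': array([ 2.62877482e-03, -4.12904871e+01, -2.60138851e+01, -1.19001988e-04,
        3.00046224e-03,  2.95932090e-06]), 'tcp_pos': array([0.1357857 , 0.50690036, 0.23080588]), 'orientation': array([ 0.56062319, -0.43061321,  0.56136094,  0.43028804]), 'force': array([-0.81903662, -0.4390178 , -0.17430265]), 'torque': array([0.02916967, 0.0549403 , 0.01313044]), 'finger_gap': 0.0854328428867924} 0.0187
```

View pics/scene0.png

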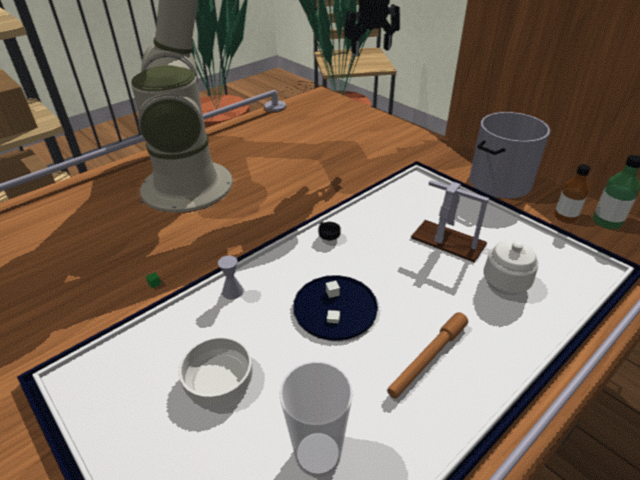

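View pics/top0.png

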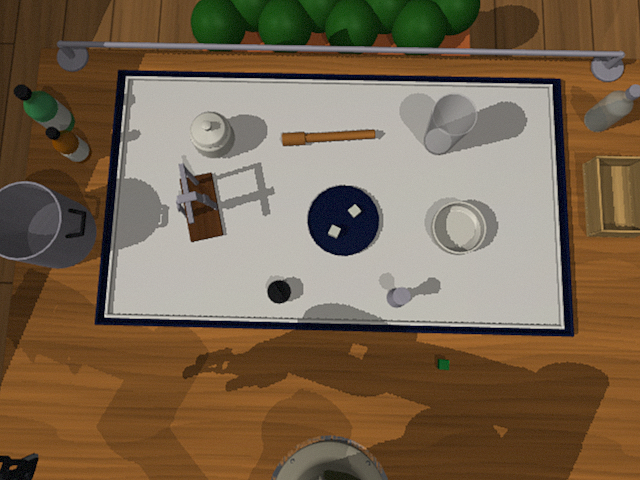

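The scene view shows the two pale cubes at (332,289), taller, and (333,317), flatter; in the top view they are at (334,232) and (354,211). The tongs hang at scene (450,200) / top (190,200), the cup is at scene (217,372) / top (459,227).
Could be taken for the cube: top (334,232), top (354,211), the green one at top (443,365). By description it should be (334,232); I'll check that in a crop.

Run:
```python
import cv2,numpy as np
s=cv2.imread("pics/scene0.png");t=cv2.imread("pics/top0.png")
def c(im,x,y,w,h,W,H):
    o=cv2.resize(im[y:y+h,x:x+w],(W,H),interpolation=cv2.INTER_CUBIC)
    k=W//w
    for i in range(x-x%10+10,x+w,10): cv2.line(o,((i-x)*k,0),((i-x)*k,5 if i%50 else 12),(0,0,255),1)
    for i in range(y-y%10+10,y+h,10): cv2.line(o,(0,(i-y)*k),(5 if i%50 else 12,(i-y)*k),(0,0,255),1)
    return o
a=np.hstack([c(s,410,170,100,100,400,400),c(t,160,145,100,100,400,400)])
b=np.hstack([c(s,300,270,80,40+20,320,240)[:200],c(t,310,195,60,50,480,400)[:200]]) 
b=np.hstack([c(s,310,275,50,50,200,200)*1,c(t,320,200,50,50,200,200),c(s,170,330,100,50,400,200)])
cv2.imwrite("pics/crop1.png",np.vstack([a,b]))
```

```text
(no output)
```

View pics/crop1.png

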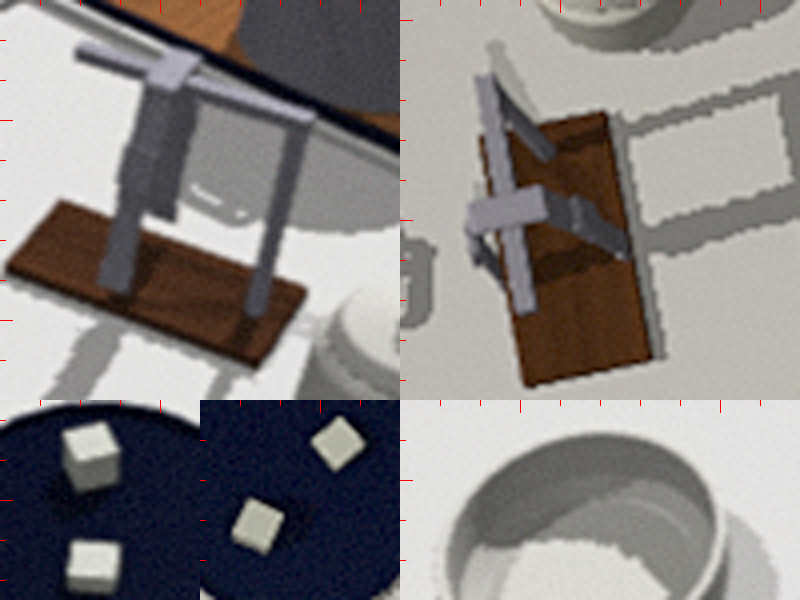

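The crop confirms it: the whole cube is at top (334,232) / scene (332,289), since it shows a full side face, while the other is flat. The rail runs from its free end at top (191,222) to the post end at (181,164), with the tongs' bow centred at about (187,197). Now I'll measure.

```bash
cat > h.py <<'E'
import numpy as np,cv2
from plant import arm
from scipy.optimize import least_squares as LS
from scipy.spatial.transform import Rotation as Ro
M={n:arm.camera_model(n) for n in("scene","top")}
def proj(n,X):
    m=M[n];c=np.atleast_2d(X)@m["R"].T+m["t"];return np.c_[m["fx"]*c[:,0]/c[:,2]+m["cx"],m["fy"]*c[:,1]/c[:,2]+m["cy"]]
def tri(s,t):
    r=LS(lambda X:np.r_[proj("scene",X)[0]-s,proj("top",X)[0]-t],[.5,0,.05]);return r.x,abs(r.fun).max()
def onplane(n,p,z):
    m=M[n];d=m["R"].T@np.array([(p[0]-m["cx"])/m["fx"],(p[1]-m["cy"])/m["fy"],1]);c=-m["R"].T@m["t"];return c+d*(z-c[2])/d[2]
def blob(im,mask,p):
    k,l,s,c=cv2.connectedComponentsWithStats(mask.astype(np.uint8));i=l[p[1],p[0]];return (l==i).astype(np.uint8),c[i],s[i]
E
python3 - <<'E'
from h import *
im={n:cv2.imread(f"pics/{n}0.png").astype(int) for n in M}
for k,s,t in [("free",(430,181.7),(190.8,222.5)),("post",(488.2,198),(181.2,164.5)),("bow",(454,187.2),(187,197.2)),("cubetop",(332.5,285.7),(334.3,231.5))]:
    print(k,*tri(s,t))
c={}
for n,p in(("scene",(305,300)),("top",(320,215))):
    g=im[n];mk=(g.max(2)<75)&(g[:,:,0]>g[:,:,2]+8)
    b,_,st=blob(g,mk,p);h=cv2.convexHull(cv2.findContours(b,0,1)[0][0]);e=cv2.fitEllipse(h);c[n]=e[0];print(n,st,e)
print("saucer",*tri(c["scene"],c["top"]))
for n,ps in(("scene",((332,289),(333,317))),("top",((334,232),(354,211)))):
  for p in ps:
    g=im[n];b,ct,st=blob(g,g.min(2)>90,p)
    print(n,ct,st[4],cv2.minAreaRect(cv2.findContours(b,0,1)[0][0]))
m=M["top"];print(-m["R"].T@m["t"])
print(Ro.from_quat(np.roll(arm.state()["orientation"],-1)).as_matrix())
# cup outline in top view
for z in(0.05,):pass
g=im["top"].astype(np.uint8);cv2.imwrite("pics/cup.png",cv2.resize(np.hstack([g[190:265,420:500],im["scene"].astype(np.uint8)[335:410,175:255]]),None,fx=5,fy=5,interpolation=2))
E
```

```text
free [0.5255944  0.27170974 0.13714714] 0.2845631099046386
post [0.63783439 0.29708546 0.14214052] 1.1597821952266827
bow [0.57352756 0.2812039  0.14260485] 0.7940095776079943
cubetop [0.53312635 0.00139881 0.03537551] 0.47440090979182514
scene [ 294  276   83   64 3758] ((335.0477294921875, 307.2412109375), (63.779964447021484, 83.13417053222656), 91.6370620727539)
top [ 308  186   71   70 3645] ((342.9237365722656, 220.11802673339844), (69.70502471923828, 70.92154693603516), 103.09561920166016)
saucer [ 0.56113946 -0.01738988  0.01448306] 0.08320034299799772
scene [332.26760563 287.11267606] 142 ((332.9411926269531, 287.76470947265625), (14.067066192626953, 12.611852645874023), 75.96376037597656)
scene [333.17777778 315.24444444] 135 ((333.0, 316.0), (12.0, 12.0), 90.0)
top [333.93457944 230.8411215 ] 107 ((334.0000305175781, 231.00001525878906), (9.838699340820312, 10.733125686645508), 26.56505012512207)
top [353.99029126 210.13592233] 103 ((354.03662109375, 210.1707305908203), (9.68277359008789, 10.463642120361328), 51.34019470214844)
[0.34443156 0.01736196 1.08507729]
[[-5.47814932e-04 -9.65917781e-01  2.58848487e-01]
 [-9.99962704e-04  2.58848926e-01  9.65917302e-01]
 [-9.99999350e-01  2.70305088e-04 -1.10768306e-03]]
```

View pics/cup.png

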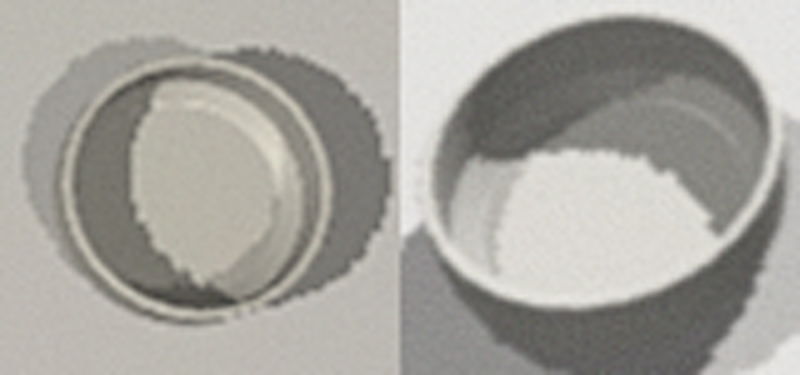

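The cup rim is centred at about top (459,227) and scene (216,367.5), and the cup is empty. Next I'll refine the cube pose and the rail/bow.

```bash
cat >> h.py <<'E'
def box(x,y,z0,z1,yaw,a,b):
    c,s=np.cos(yaw),np.sin(yaw);return np.array([[x+c*u-s*v,y+s*u+c*v,z] for u in(-a/2,a/2) for v in(-b/2,b/2) for z in(z0,z1)])
def cov(n,X,x0,y0,w,h,S=8):
    p=cv2.convexHull(((proj(n,X)-[x0-.5,y0-.5])*S).astype(np.float32));o=np.zeros((h*S,w*S),np.uint8)
    cv2.fillConvexPoly(o,np.round(p*16).astype(np.int32),1,shift=4);return cv2.resize(o.astype(np.float32),(w,h),interpolation=cv2.INTER_AREA)
E
python3 - <<'E'
from h import *
from scipy.optimize import minimize
im={n:cv2.imread(f"pics/{n}0.png").astype(float) for n in M}
def fit(ps,h,x):
    T={}
    for n,p in ps.items():
        x0,y0=p[0]-11,p[1]-11;r=im[n][y0:y0+22,x0:x0+22,2];T[n]=(x0,y0,np.clip((r-25)/90,0,1))
    def f(v):
        e=0
        for n,(x0,y0,t) in T.items():
            e+=((cov(n,box(v[0],v[1],v[3],v[3]+h,v[2],.02,.02),x0,y0,22,22)-t)**2).sum()
        return e
    best=min((minimize(f,[x[0],x[1],a,.015],method="Nelder-Mead",options=dict(initial_simplex=np.array([x[0],x[1],a,.015])+np.vstack([np.zeros(4),np.diag([.004,.004,.2,.003])]),maxiter=250)) for a in(-.6,-.2,.2,.6)),key=lambda r:r.fun)
    return best.x,best.fun
c=fit(dict(scene=(332,289),top=(334,232)),.02,(.533,.0014));print("cube",c, np.degrees(c[0][2]))
d=fit(dict(scene=(333,317),top=(354,211)),.01,(.57,-.035));print("half",d)
print("cup rim",*tri((215.8,367.5),(459,227.2)))
for zt in(.008,.010):
  for n,F,P,B in(("scene",(430,181.7),(488.2,198),(454,187.2)),("top",(190.8,222.5),(181.2,164.5),(187,197.2))):
    f=onplane(n,F,zt+.128);p=onplane(n,P,zt+.128);b=onplane(n,B,zt+.131)
    print(zt,n,f[:2],p[:2],np.degrees(np.arctan2(*(p-f)[1::-1])),np.linalg.norm(p-f),b[:2])
E
```

```text
cube (array([0.53438859, 0.00115709, 1.10446803, 0.02020771]), np.float64(8.237522907021605)) 63.28135646925662
half (array([ 0.58040001, -0.04014773,  0.69446005,  0.01993655]), np.float64(7.507852165316357))
cup rim [ 0.54653459 -0.25424901  0.04148292] 0.35291379186639915
0.008 scene [0.5248048  0.27385439] [0.63452371 0.30823868] 17.400222757939503 0.11498051130719167 [0.57123953 0.28786454]
0.008 top [0.52542482 0.27163755] [0.63782313 0.29727589] 12.849469179831065 0.11528531814984964 [0.57322994 0.28113277]
0.01 scene [0.5265864 0.2711582] [0.6358834  0.30541027] 17.400222757939467 0.11453836844094975 [0.57285188 0.28509852]
0.01 top [0.52504342 0.27110171] [0.63720487 0.29668603] 12.849469179831074 0.1150423762547356 [0.57274626 0.28057516]
```

```bash
cat >> h.py <<'E'
def mv(p,ang=None):
    s=arm.state();R=Ro.from_quat(np.roll(s["orientation"],-1)).as_matrix()
    d=R.T@(np.array(p)-s["tcp_pos"])/.025
    t=np.zeros(3)
    z=np.radians(ang if ang is not None else np.degrees(np.arctan2(R[1,2],R[0,2])))
    G=np.c_[[0,0,-1],np.cross([np.cos(z),np.sin(z),0],[0,0,-1]),[np.cos(z),np.sin(z),0]]
    t=np.degrees(Ro.from_matrix(R.T@G).as_rotvec())
    print("lin",d.round(2),"turn",t.round(1),"tcp",s["tcp_pos"].round(4),"q6",s["joint_positions"][5].round(2),"gap",s["finger_gap"].round(4),"t",s["time_s"])
E
python3 -c "
from h import *
mv([.573,.2815,.2],103);mv([.573,.2815,.077],103)"
```

```text
Traceback (most recent call last):
  File "h.py", line 26, in mv
    print("lin",d.round(2),"turn",t.round(1),"tcp",s["tcp_pos"].round(4),"q6",s["joint_positions"][5].round(2),"gap",s["finger_gap"].round(4),"t",s["time_s"])
                                                                                                                     ^^^^^^^^^^^^^^^^^^^^^
AttributeError: 'float' object has no attribute 'round'
```

```bash
sed -i 's/s\["finger_gap"\].round(4)/round(s["finger_gap"],4)/' h.py
python3 -c "
from h import *
mv([.573,.2815,.2],103)"
```

```text
lin [  1.23 -19.23  -4.18] turn [-28.   -0.1  -0. ] tcp [0.1358 0.5069 0.2308] q6 -0.22 gap 0.0854 t 0.1
```

>>> carry_out(linear=[[0, -2, -0.4], [0, -4, -0.9], [0, -6, -1.3], [0.2, -8, -1.7], [0.4, -10, -2.2], [0.6, -12, -2.6], [0.8, -14, -3.0], [0.8, -15, -3.3]], turn=[[-4, 0, 0], [-8, 0, 0], [-12, 0, 0], [-16, 0, 0], [-20, 0, 0], [-24, 0, 0], [-28, -0.1, 0], [-28, -0.1, 0]], grip=[85, 85, 85, 85, 85, 85, 85, 85], newtons=20)

```text
time_s: 1.1
tcp_pos: [0.4783, 0.3285, 0.2097]
orientation: [0.44, -0.553, 0.441, 0.554]
force: [0.1, 0.3, -0.8]
finger_gap: 0.0853
```

```bash
python3 -c "
from h import *
mv([.573,.2815,.2],103)"
```

```text
lin [ 0.38 -3.27 -2.68] turn [-0.1  0.  -0.1] tcp [0.4783 0.3285 0.2097] q6 -1.4 gap 0.0853 t 1.1
```

>>> carry_out(linear=[[0.2, -1.6, -1.3], [0.4, -3.27, -2.68], [0.4, -3.27, -2.68], [0.4, -3.27, -2.68]], turn=[[0, 0, 0], [0, 0, 0], [0, 0, 0], [0, 0, 0]], grip=[85, 85, 85, 85])

```text
time_s: 1.6
tcp_pos: [0.5725, 0.2818, 0.1991]
orientation: [0.44, -0.552, 0.441, 0.554]
force: [-0.2, 0.3, -0.3]
finger_gap: 0.0848
```

Run:
```python
from h import *
mv([.573,.2815,.077],103)
im={n:arm.get_image(n)[:,:,::-1] for n in M}
cv2.imwrite("pics/v5.png",np.hstack([cv2.resize(im["scene"][110:260,390:540],(400,400),interpolation=2),cv2.resize(im["top"][130:280,120:270],(400,400),interpolation=2)]))
```

```text
lin [ 4.89 -0.03 -0.02] turn [-0.1  0.  -0.2] tcp [0.5725 0.2818 0.1991] q6 -1.52 gap 0.0848 t 1.6
```

View pics/v5.png

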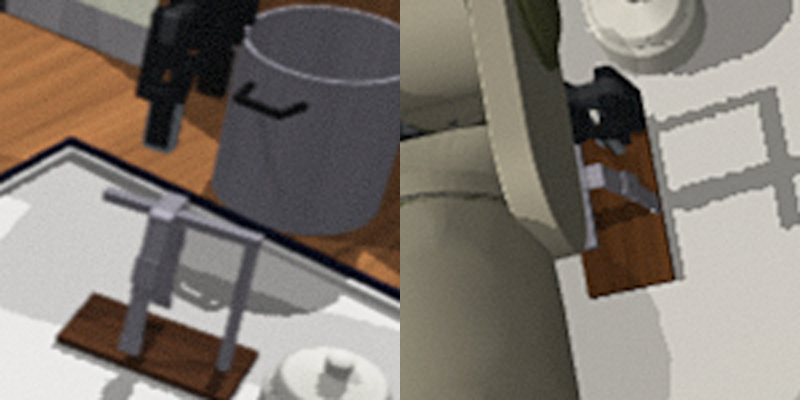

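Scene crop: the open gripper hovers above the stand with nothing in the way. The tongs hang unmoved, with the bow at crop (170,208). I'll descend gently.

>>> carry_out(linear=[[0.5, 0, 0], [1, 0, 0], [1.5, 0, 0], [2, 0, 0], [2.4, 0, 0], [2.8, 0, 0], [3.1, 0, 0], [3.4, 0, 0]], turn=[[0, 0, -0.1], [0, 0, -0.1], [0, 0, -0.1], [0, 0, -0.1], [0, 0, -0.1], [0, 0, -0.1], [0, 0, -0.1], [0, 0, -0.1]], grip=[85, 85, 85, 85, 85, 85, 85, 85])

```text
time_s: 2.7
tcp_pos: [0.572, 0.2824, 0.1145]
orientation: [0.44, -0.553, 0.44, 0.554]
force: [0.0, -0.2, 0.7]
finger_gap: 0.085
```

>>> carry_out(linear=[[0.3, 0, 0], [0.6, 0, 0], [0.9, 0, 0], [1.2, 0, 0], [1.4, 0, 0], [1.5, 0, 0], [1.5, 0, 0]], turn=[[0, 0, 0], [0, 0, 0], [0, 0, 0], [0, 0, 0], [0, 0, 0], [0, 0, 0], [0, 0, 0]], grip=[85, 85, 85, 85, 85, 85, 85])

```text
time_s: 3.58
tcp_pos: [0.572, 0.2824, 0.0769]
orientation: [0.44, -0.553, 0.44, 0.554]
force: [-0.4, -0.1, 0.5]
finger_gap: 0.0848
```

Run:
```python
from h import *
mv([.573,.2815,.077],103)
im={n:arm.get_image(n)[:,:,::-1] for n in M}
cv2.imwrite("pics/v6.png",np.hstack([cv2.resize(im["scene"][140:260,400:520],(480,480),interpolation=2),cv2.resize(im["top"][150:250,160:240],(320,400),interpolation=2).repeat(1,0)[:400] if 0 else cv2.resize(im["top"][140:260,160:240],(320,480),interpolation=2)]))
```

```text
lin [-0.   -0.03 -0.04] turn [0. 0. 0.] tcp [0.572  0.2824 0.0769] q6 -1.52 gap 0.0848 t 3.575
```

View pics/v6.png

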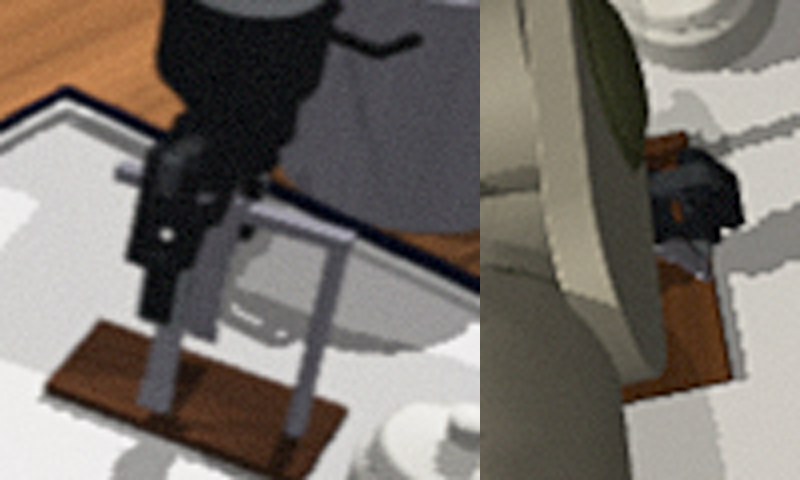

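The scene crop shows the near finger at (160,250), outside the near arm at finger-rest height. The bow sits between the fingers and everything still stands. I'll close now.

>>> carry_out(linear=[[0, 0, 0], [0, 0, 0], [0, 0, 0], [0, 0, 0], [0, 0, 0], [0, 0, 0], [0, 0, 0]], turn=[[0, 0, 0], [0, 0, 0], [0, 0, 0], [0, 0, 0], [0, 0, 0], [0, 0, 0], [0, 0, 0]], grip=[75, 68, 62, 58, 54, 51, 51], newtons=20)

```text
time_s: 4.55
tcp_pos: [0.5726, 0.2826, 0.0782]
orientation: [-0.441, 0.554, -0.439, -0.553]
force: [-1.4, 0.2, 7.0]
finger_gap: 0.0512
```

>>> carry_out(linear=[[-0.1, 0, 0], [-0.2, 0, 0], [-0.3, 0, 0], [-0.4, 0, 0]], turn=[[0, 0, 0], [0, 0, 0], [0, 0, 0], [0, 0, 0]], grip=[51, 51, 51, 51])

```text
time_s: 5.05
tcp_pos: [0.5725, 0.2825, 0.0882]
orientation: [-0.441, 0.554, -0.439, -0.553]
force: [0.4, 0.1, -0.2]
finger_gap: 0.051
```

Run:
```python
from h import *
mv([.573,.2815,.077],103)
print(arm.state()["force"])
im={n:arm.get_image(n)[:,:,::-1] for n in M}
cv2.imwrite("pics/v7.png",cv2.resize(im["scene"][140:260,400:520],(560,560),interpolation=2))
```

```text
lin [ 0.45 -0.01 -0.05] turn [0.  0.  0.1] tcp [0.5725 0.2825 0.0882] q6 -1.52 gap 0.051 t 5.05
[ 0.38760287  0.05979538 -0.23529163]
```

View pics/v7.png

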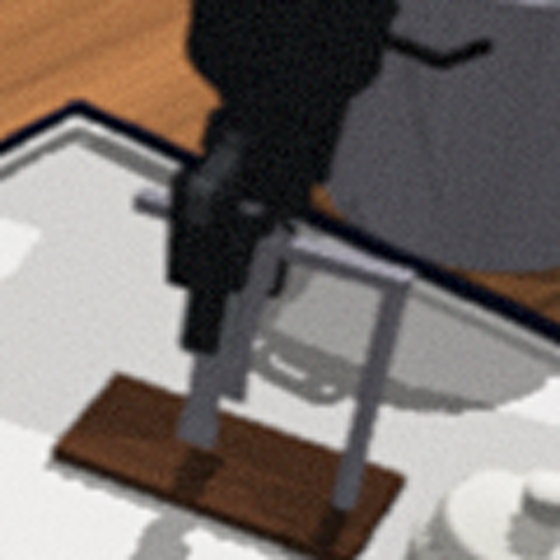

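Scene crop: the tongs are up off the rail by about 10 mm, hanging in the fingers, and force is back near zero. I'll raise them clear.

>>> carry_out(linear=[[-0.5, 0, 0], [-1.1, 0, 0], [-1.7, 0, 0], [-2.4, 0, 0], [-3.1, 0, 0], [-3.8, 0, 0], [-4.5, 0, 0], [-5, 0, 0]], turn=[[0, 0, 0], [0, 0, 0], [0, 0, 0], [0, 0, 0], [0, 0, 0], [0, 0, 0], [0, 0, 0], [0, 0, 0]], grip=[51, 51, 51, 51, 51, 51, 51, 51])

```text
time_s: 6.15
tcp_pos: [0.5725, 0.2825, 0.2148]
orientation: [-0.441, 0.554, -0.439, -0.553]
force: [0.1, 0.0, -0.9]
finger_gap: 0.051
```

```bash
python3 -c "
from h import *
mv([.534,.001,.21],63)"
```

```text
lin [  0.17   4.04 -10.62] turn [40.   0.1  0.2] tcp [0.5725 0.2825 0.2148] q6 -1.52 gap 0.051 t 6.15
```

>>> carry_out(linear=[[0, 0.4, -1.0], [0, 0.9, -2.5], [0, 1.5, -4], [0, 2.1, -5.6], [0, 2.7, -7.2], [0, 3.3, -8.7], [0.1, 3.8, -10], [0.2, 4.04, -10.6]], turn=[[4, 0, 0], [9, 0, 0], [15, 0, 0], [21, 0, 0], [27, 0, 0], [33, 0, 0], [38, 0, 0], [40, 0.1, 0.2]], grip=[51, 51, 51, 51, 51, 51, 51, 51])

```text
time_s: 7.15
tcp_pos: [0.5336, 0.0002, 0.2095]
orientation: [0.603, -0.369, 0.603, 0.369]
force: [0.7, 0.8, -1.0]
finger_gap: 0.0508
```

```bash
python3 -c "
from h import *
mv([.534,.001,.115],63)"
```

```text
lin [ 3.78 -0.    0.04] turn [-0.1 -0.  -0. ] tcp [5.336e-01 2.000e-04 2.095e-01] q6 -1.32 gap 0.0508 t 7.15
```

>>> carry_out(linear=[[0.5, 0, 0], [1.1, 0, 0], [1.7, 0, 0], [2.3, 0, 0], [2.9, 0, 0], [3.4, 0, 0], [3.8, 0, 0], [3.8, 0, 0.03]], turn=[[0, 0, 0], [0, 0, 0], [0, 0, 0], [0, 0, 0], [0, 0, 0], [0, 0, 0], [0, 0, 0], [0, 0, 0]], grip=[51, 51, 51, 51, 51, 51, 51, 51])

```text
time_s: 8.15
tcp_pos: [0.5337, 0.0009, 0.1139]
orientation: [0.603, -0.368, 0.604, 0.369]
force: [-0.8, -0.5, -0.4]
finger_gap: 0.0512
```

Run:
```python
from h import *
mv([.534,.001,.072],63)
im={n:arm.get_image(n)[:,:,::-1] for n in M}
cv2.imwrite("pics/v8.png",np.hstack([cv2.resize(im["scene"][220:330,280:390],(440,440),interpolation=2),cv2.resize(im["top"][180:270,300:374],(360,440),interpolation=2)]))
```

```text
lin [ 1.67 -0.01  0.01] turn [-0.2 -0.  -0.1] tcp [0.5337 0.0009 0.1139] q6 -1.31 gap 0.0512 t 8.15
```

View pics/v8.png

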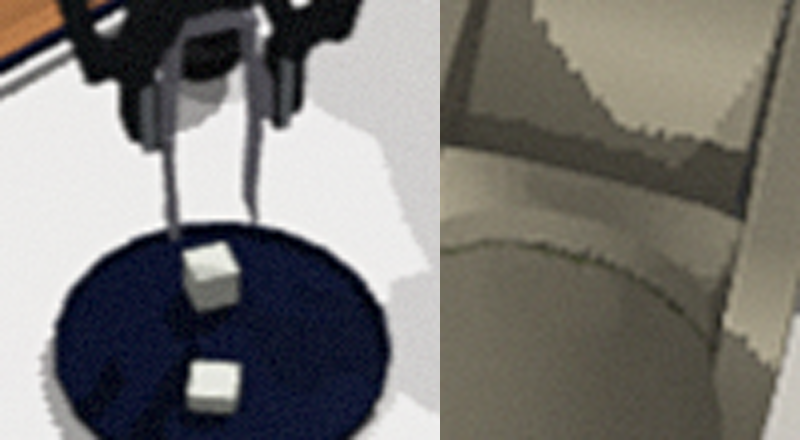

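Scene crop: the tongs hang straight, with tip bottoms at crop (175,238) and (257,222) above and behind the cube at (211,275). The half cube at (214,385) is well clear. The arm hides the top view, so I'll compare the tips with where the model puts them.

Run:
```python
from h import *
u=np.array([np.cos(np.radians(63)),np.sin(np.radians(63)),0])
v=np.array([u[1],-u[0],0])
for tz in(.008,.010,.012):
  c=np.array([.5337,.0009,tz+.0587-.007])
  print(tz,[proj("scene",c+s*u*.0195+0*v)[0].round(1) for s in(-1,1)],proj("scene",[.534,.001,tz+.026])[0].round(1),proj("scene",[.534,.001,tz+.006])[0].round(1))
print(proj("scene",c+v*.005)[0]-proj("scene",c)[0],proj("scene",c+u*.005)[0]-proj("scene",c)[0])
```

```text
0.008 [array([321.6, 278.4]), array([342.6, 274.3])] [332.2 286.7] [332.1 294.4]
0.01 [array([321.6, 277.6]), array([342.6, 273.5])] [332.2 285.9] [332.1 293.6]
0.012 [array([321.5, 276.7]), array([342.6, 272.7])] [332.2 285.1] [332.1 292.8]
[0.77892919 1.8767092 ] [ 2.69856027 -0.51695691]
```

>>> carry_out(linear=[[0.3, 0, 0], [0.6, 0, 0], [0.9, 0, 0], [1.2, 0, 0], [1.4, 0, 0], [1.55, 0, 0], [1.65, 0, 0], [1.68, 0, 0]], turn=[[0, 0, 0], [0, 0, 0], [0, 0, 0], [0, 0, 0], [0, 0, 0], [0, 0, 0], [0, 0, 0], [0, 0, 0]], grip=[51, 51, 51, 51, 51, 51, 51, 51])

```text
time_s: 9.25
tcp_pos: [0.5342, 0.0009, 0.0728]
orientation: [0.603, -0.369, 0.603, 0.369]
force: [-0.1, 1.6, -1.3]
finger_gap: 0.0511
```

Run:
```python
from h import *
mv([.534,.001,.072],63)
im={n:arm.get_image(n)[:,:,::-1] for n in M}
cv2.imwrite("pics/v9.png",cv2.resize(im["scene"][240:330,290:380],(560,560),interpolation=2))
```

```text
lin [0.03 0.01 0.  ] turn [-0.1  0.   0. ] tcp [0.5342 0.0009 0.0728] q6 -1.31 gap 0.0511 t 9.25
```

View pics/v9.png

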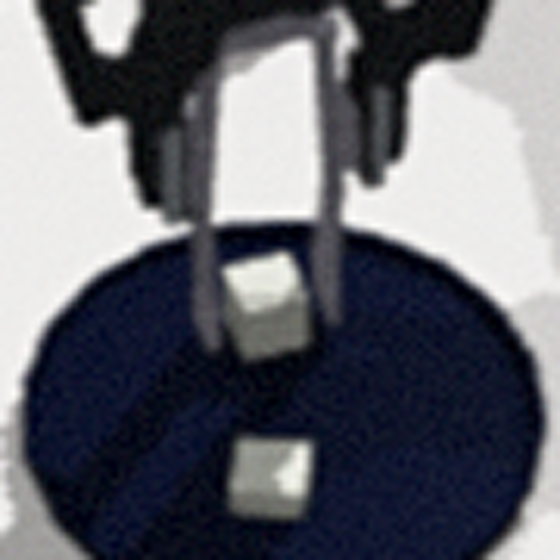

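The tips straddle the cube, with pads at crop (210,300) and (325,290) and the cube at (265,300), slightly nearer the left pad. The half cube at (270,475) is clear. I'll shift 2 mm that way and squeeze.

>>> carry_out(linear=[[0, 0, -0.08], [0, 0, -0.08], [0, 0, -0.08], [0, 0, -0.08], [0, 0, -0.08], [0, 0, -0.08], [0, 0, -0.08], [0, 0, -0.08]], turn=[[0, 0, 0], [0, 0, 0], [0, 0, 0], [0, 0, 0], [0, 0, 0], [0, 0, 0], [0, 0, 0], [0, 0, 0]], grip=[51, 50, 49, 48, 47, 46, 45, 44])

```text
time_s: 10.35
tcp_pos: [0.5333, -0.0009, 0.0729]
orientation: [0.604, -0.369, 0.603, 0.369]
force: [0.1, 0.2, -0.1]
finger_gap: 0.0449
```

>>> carry_out(linear=[[0, 0, 0], [0, 0, 0], [-0.1, 0, 0], [-0.25, 0, 0], [-0.4, 0, 0], [-0.6, 0, 0]], turn=[[0, 0, 0], [0, 0, 0], [0, 0, 0], [0, 0, 0], [0, 0, 0], [0, 0, 0]], grip=[42, 42, 42, 42, 42, 42])

```text
time_s: 11.1
tcp_pos: [0.5333, -0.0009, 0.0883]
orientation: [0.604, -0.369, 0.603, 0.369]
force: [-0.5, -0.4, -0.3]
finger_gap: 0.0448
```

Run:
```python
from h import *
mv([.534,.001,.130],63)
im={n:arm.get_image(n)[:,:,::-1] for n in M}
cv2.imwrite("pics/v10.png",cv2.resize(im["scene"][240:330,290:380],(560,560),interpolation=2))
```

```text
lin [-1.67  0.01  0.08] turn [-0.1  0.   0. ] tcp [ 0.5333 -0.0009  0.0883] q6 -1.32 gap 0.0448 t 11.1
```

View pics/v10.png

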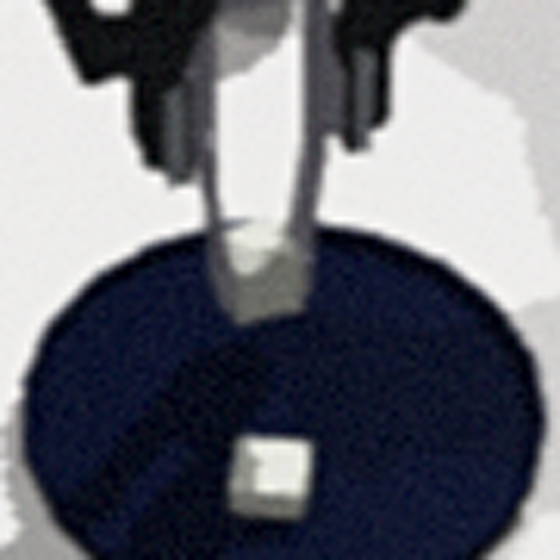

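Scene crop: the cube is held between the tips at (260,280), clear of the saucer, and the half cube is unmoved at (270,475). Gap 44.8 mm fits a 20 mm tip gap. I'll carry it to the cup.

>>> carry_out(linear=[[-0.4, 0, 0], [-0.8, 0, 0], [-1.2, 0, 0], [-1.5, 0, 0], [-1.7, 0, 0], [-1.7, 0, 0]], turn=[[0, 0, 0], [0, 0, 0], [0, 0, 0], [0, 0, 0], [0, 0, 0], [0, 0, 0]], grip=[42, 42, 42, 42, 42, 42])

```text
time_s: 11.95
tcp_pos: [0.5337, -0.001, 0.1314]
orientation: [0.604, -0.369, 0.603, 0.368]
force: [0.7, 0.2, -1.2]
finger_gap: 0.0448
```

```bash
python3 -c "
from h import *
mv([.546,-.253,.130],63)"
```

```text
lin [ 0.06 -5.04 -8.75] turn [-0.1  0.   0.1] tcp [ 0.5337 -0.001   0.1314] q6 -1.32 gap 0.0448 t 11.95
```

>>> carry_out(linear=[[0, -0.3, -0.5], [0, -0.8, -1.4], [0, -1.4, -2.5], [0, -2.1, -3.7], [0, -2.8, -4.9], [0, -3.5, -6.1], [0, -4.1, -7.2], [0, -4.6, -8]], turn=[[0, 0, 0], [0, 0, 0], [0, 0, 0], [0, 0, 0], [0, 0, 0], [0, 0, 0], [0, 0, 0], [0, 0, 0]], grip=[42, 42, 42, 42, 42, 42, 42, 42])

```text
time_s: 12.95
tcp_pos: [0.5444, -0.2334, 0.1311]
orientation: [0.604, -0.369, 0.603, 0.368]
force: [1.3, 0.1, -0.4]
finger_gap: 0.0447
```

>>> carry_out(linear=[[0, -0.3, -0.5], [0, -0.4, -0.7], [0, -0.44, -0.75], [0, -0.44, -0.75]], turn=[[0, 0, 0], [0, 0, 0], [0, 0, 0], [0, 0, 0]], grip=[42, 42, 42, 42])

```text
time_s: 13.45
tcp_pos: [0.5457, -0.2545, 0.1312]
orientation: [0.604, -0.369, 0.603, 0.368]
force: [0.1, -0.5, -1.2]
finger_gap: 0.0451
```

Run:
```python
from h import *
mv([.546,-.253,.072],63)
im={n:arm.get_image(n)[:,:,::-1] for n in M}
cv2.imwrite("pics/v11.png",np.hstack([cv2.resize(im["scene"][310:420,160:270],(400,400),interpolation=2),cv2.resize(im["top"][170:280,400:510],(400,400),interpolation=2)]))
```

```text
lin [2.37 0.02 0.06] turn [-0.2  0.   0.1] tcp [ 0.5457 -0.2545  0.1312] q6 -1.73 gap 0.0451 t 13.45
```

View pics/v11.png

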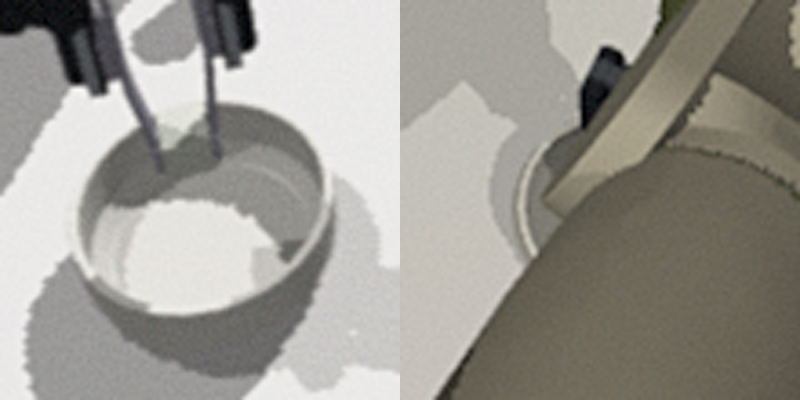

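Left crop: the cube is held at (185,130) above the cup. Straight down puts it near the middle of the floor at (200,225), clear of the walls. I'll lower it gently.

>>> carry_out(linear=[[0.3, 0, 0], [0.6, 0, 0], [0.9, 0, 0], [1.2, 0, 0], [1.5, 0, 0], [1.7, 0, 0.05], [1.9, 0, 0.05], [2.0, 0, 0.05]], turn=[[0, 0, 0], [0, 0, 0], [0, 0, 0], [0, 0, 0], [0, 0, 0], [0, 0, 0], [0, 0, 0], [0, 0, 0]], grip=[42, 42, 42, 42, 42, 42, 42, 42])

```text
time_s: 14.55
tcp_pos: [0.5463, -0.2534, 0.0809]
orientation: [0.604, -0.369, 0.603, 0.368]
force: [-0.3, 0.6, -1.1]
finger_gap: 0.0446
```

>>> carry_out(linear=[[0.06, 0, 0], [0.12, 0, 0], [0.18, 0, 0], [0.24, 0, 0], [0.28, 0, 0], [0.3, 0, 0]], turn=[[0, 0, 0], [0, 0, 0], [0, 0, 0], [0, 0, 0], [0, 0, 0], [0, 0, 0]], grip=[42, 42, 42, 42, 42, 42])

```text
time_s: 15.3
tcp_pos: [0.5463, -0.2534, 0.0733]
orientation: [0.604, -0.369, 0.603, 0.368]
force: [0.0, -0.4, -0.4]
finger_gap: 0.0451
```

>>> carry_out(linear=[[0.02, 0, 0], [0.04, 0, 0], [0.04, 0, 0]], turn=[[0, 0, 0], [0, 0, 0], [0, 0, 0]], grip=[42, 42, 42])

```text
time_s: 15.68
tcp_pos: [0.5463, -0.2534, 0.0723]
orientation: [0.604, -0.369, 0.603, 0.368]
force: [-0.4, 0.5, -0.4]
finger_gap: 0.0448
```

>>> carry_out(linear=[[0.02, 0, 0], [0.04, 0, 0], [0.04, 0, 0]], turn=[[0, 0, 0], [0, 0, 0], [0, 0, 0]], grip=[42, 42, 42])

```text
time_s: 16.05
tcp_pos: [0.5465, -0.2535, 0.0718]
orientation: [0.604, -0.369, 0.603, 0.368]
force: [-1.1, 0.8, 3.7]
finger_gap: 0.0445
```

Contact at 3.7 N, where the cup floor was expected, so I'll open slowly.

>>> carry_out(linear=[[0, 0, 0], [0, 0, 0], [0, 0, 0], [0, 0, 0], [0, 0, 0], [0, 0, 0], [0, 0, 0], [0, 0, 0]], turn=[[0, 0, 0], [0, 0, 0], [0, 0, 0], [0, 0, 0], [0, 0, 0], [0, 0, 0], [0, 0, 0], [0, 0, 0]], grip=[44, 45, 46, 47, 48, 50, 51, 51])

```text
time_s: 17.05
tcp_pos: [0.5465, -0.2535, 0.0718]
orientation: [0.604, -0.369, 0.603, 0.368]
force: [-0.6, 0.2, -0.5]
finger_gap: 0.051
```

>>> carry_out(linear=[[-0.2, 0, 0], [-0.5, 0, 0], [-0.8, 0, 0], [-1.2, 0, 0], [-1.6, 0, 0], [-2.1, 0, 0], [-2.6, 0, 0], [-3.1, 0, 0]], turn=[[0, 0, 0], [0, 0, 0], [0, 0, 0], [0, 0, 0], [0, 0, 0], [0, 0, 0], [0, 0, 0], [0, 0, 0]], grip=[51, 51, 51, 51, 51, 51, 51, 51])

```text
time_s: 18.05
tcp_pos: [0.5464, -0.2535, 0.1503]
orientation: [0.604, -0.369, 0.603, 0.368]
force: [-0.2, 0.7, -0.5]
finger_gap: 0.0512
```

Run:
```python
from h import *
mv([.5725,.2825,.215],103)
g=arm.get_image("scene")[:,:,::-1];cv2.imwrite("pics/cupafter.png",g)
b=cv2.imread("pics/scene0.png")
d=abs(g.astype(int)-b).max(2)[352:405,180:250]
print("cup diff bbox",[ (a.min(),a.max()) for a in np.where(d>40)], (d>40).sum())
# tongs tips in gripper? cube gone from the saucer, half still
print(g[280:294:4,326:340:4,2],g[316,330:338:2,2])
# downsampled gray of cup interior
print(cv2.resize(g[340:400,180:255].mean(2),(25,20),interpolation=3).astype(int))
```

```text
lin [-2.6   8.85 19.55] turn [-40.2  -0.    0.1] tcp [ 0.5464 -0.2535  0.1503] q6 -1.73 gap 0.0512 t 18.05
cup diff bbox [(np.int64(11), np.int64(43)), (np.int64(17), np.int64(45))] 340
[[ 6  5  1 15]
 [21  4 14 10]
 [13 15  9 13]
 [ 0 13 14  6]] [196 190 193 200]
[[233 233 233 233 227 119 228 215 160 121 106 105 105 104  89 105 108 124
  173 223 234 234 234 233 234]
 [233 233 233 233 235 157 144 109 104 105 107 106 108 108  99 106 106 108
  106 127 200 234 233 233 233]
 [233 233 233 233 198 109  96 103 105 106 106 107 109 108 109 108 106 108
  109 111 117 199 234 233 234]
 [233 233 233 186 104  96  97 102 105 107 112 118 120 121 118 118 132 130
  123 113 111 128 220 233 233]
 [233 232 199 108  99 100 102 105 108 111 117 117 121 123 135 144 145 143
  145 140 121 110 172 234 233]
 [233 222 131  98  98 101 106 108 110 111 110 124 139 145 146 148 152 155
  150 144 144 125 134 227 233]
 [230 175 112  96 100 106 107 107 105 113 134 143 144 144 144 144 143 144
  150 154 146 144 127 216 207]
 [223 140 117  99 103 107 106 104 117 138 141 144 150 167 152 142 144 145
  143 145 152 146 143 211 
[... 565 characters left out ...]
04 143 136 101 101 102 110 176 193 219
  218 150 172 135  99 147 202]
 [166 218 209 209 203 226 227 218 150 143 142 122 104 103 159 211 219 211
  218 195 140  98 103 184 202]
 [147 192 226 214 206 226 227 218 149 143 143 145 142 172 226 227 227 202
  187 132  97  97 134 200 199]
 [153 125 188 226 214 225 227 223 163 142 141 143 155 223 227 226 212 169
  116  98  98  99 167 201 201]
 [152 144 109 146 210 216 208 223 177 179 192 209 223 230 222 192 125 101
  100  99  97 108 194 200 200]
 [153 153 133 105 108 120 132 145 181 215 216 201 177 153 117 104 102 103
  100 101 103 154 201 201 200]
 [153 152 153 130 105 104 104 105 106 109 107 104 103 104 104 103 102 102
  102 106 117 187 200 201 200]]
```

The cube shows inside the cup in the pixel data (lit top and shaded side around scene (216,373)), the saucer spot is dark, and the half is still there. Back to the stand, rising first.

>>> carry_out(linear=[[-0.8, 0, 0], [-1.6, 0.3, 0.8], [-2.4, 1.0, 2.2], [-2.6, 1.8, 4.0], [-2.6, 2.7, 6.0], [-2.6, 3.6, 8.0], [-2.6, 4.5, 10.0], [-2.6, 5.2, 11.5]], turn=[[0, 0, 0], [-2, 0, 0], [-6, 0, 0], [-10, 0, 0], [-15, 0, 0], [-20, 0, 0], [-25, 0, 0], [-28, 0, 0]], grip=[51, 51, 51, 51, 51, 51, 51, 51])

```text
time_s: 19.1
tcp_pos: [0.5616, 0.0647, 0.2169]
orientation: [-0.496, 0.507, -0.494, -0.503]
force: [0.3, 0.4, 0.1]
finger_gap: 0.0512
```

```bash
python3 -c "
from h import *
mv([.5725,.2825,.215],103)"
```

```text
lin [ 0.06 -0.61  8.7 ] turn [-11.9  -0.1   0.3] tcp [0.5616 0.0647 0.2169] q6 -1.68 gap 0.0512 t 19.1
```

>>> carry_out(linear=[[0, -0.1, 1.5], [0, -0.2, 3], [0, -0.3, 4.5], [0, -0.4, 6], [0, -0.5, 7.4], [0, -0.6, 8.3], [0, -0.61, 8.7], [0, -0.61, 8.7]], turn=[[-2, 0, 0], [-4, 0, 0], [-6, 0, 0], [-8, 0, 0], [-10, 0, 0], [-11.5, -0.1, 0.3], [-11.9, -0.1, 0.3], [-11.9, -0.1, 0.3]], grip=[51, 51, 51, 51, 51, 51, 51, 51])

```text
time_s: 20.1
tcp_pos: [0.5721, 0.2829, 0.2167]
orientation: [-0.439, 0.554, -0.44, -0.554]
force: [-0.0, -0.1, -0.3]
finger_gap: 0.0509
```

```bash
python3 -c "
from h import *
mv([.5725,.2825,.077],103)"
```

```text
lin [ 5.59 -0.02 -0.02] turn [ 0.1 -0.  -0.1] tcp [0.5721 0.2829 0.2167] q6 -1.52 gap 0.0509 t 20.1
```

>>> carry_out(linear=[[0.5, 0, 0], [1, 0, 0], [1.5, 0, 0], [2, 0, 0], [2.6, 0, 0], [3.2, 0, 0], [3.8, 0, 0], [4.2, 0, 0]], turn=[[0, 0, 0], [0, 0, 0], [0, 0, 0], [0, 0, 0], [0, 0, 0], [0, 0, 0], [0, 0, 0], [0, 0, 0]], grip=[51, 51, 51, 51, 51, 51, 51, 51])

```text
time_s: 21.1
tcp_pos: [0.5718, 0.2828, 0.1104]
orientation: [0.439, -0.554, 0.44, 0.554]
force: [0.1, -0.2, 0.1]
finger_gap: 0.0509
```

>>> carry_out(linear=[[0.3, 0, 0], [0.6, 0, 0], [0.9, 0, 0], [1.1, 0, 0], [1.2, 0, 0], [1.25, 0, 0], [1.3, 0, 0], [1.3, 0, 0]], turn=[[0, 0, 0], [0, 0, 0], [0, 0, 0], [0, 0, 0], [0, 0, 0], [0, 0, 0], [0, 0, 0], [0, 0, 0]], grip=[51, 51, 51, 51, 51, 51, 51, 51])

```text
time_s: 22.1
tcp_pos: [0.5719, 0.2827, 0.0783]
orientation: [0.439, -0.554, 0.44, 0.554]
force: [-0.2, -1.0, 1.3]
finger_gap: 0.0513
```

>>> carry_out(linear=[[0.02, 0, 0], [0.04, 0, 0], [0.04, 0, 0]], turn=[[0, 0, 0], [0, 0, 0], [0, 0, 0]], grip=[51, 51, 51])

```text
time_s: 22.48
tcp_pos: [0.5724, 0.2828, 0.0782]
orientation: [-0.44, 0.554, -0.44, -0.553]
force: [-1.2, -0.2, 7.1]
finger_gap: 0.0511
```

Run:
```python
from h import *
mv([.5725,.2825,.077],103);print(arm.state()["force"])
```

```text
lin [ 0.05 -0.   -0.01] turn [ 0.1 -0.   0. ] tcp [0.5724 0.2828 0.0782] q6 -1.52 gap 0.0511 t 22.475
[-1.22302764 -0.2320708   7.05881085]
```

The bow is seated: same height and same 7 N as when it was picked up. I'll open slowly, lowering slightly to offset the pad swing.

>>> carry_out(linear=[[0, 0, 0], [0.02, 0, 0], [0.04, 0, 0], [0.06, 0, 0], [0.07, 0, 0], [0.07, 0, 0], [0.07, 0, 0], [0.07, 0, 0]], turn=[[0, 0, 0], [0, 0, 0], [0, 0, 0], [0, 0, 0], [0, 0, 0], [0, 0, 0], [0, 0, 0], [0, 0, 0]], grip=[53, 55, 57, 59, 62, 68, 76, 85])

```text
time_s: 23.48
tcp_pos: [0.5722, 0.2828, 0.0761]
orientation: [-0.44, 0.554, -0.44, -0.554]
force: [0.4, -0.0, -0.9]
finger_gap: 0.0849
```

>>> carry_out(linear=[[0, 0, 0], [-0.2, 0, 0], [-0.5, 0, 0], [-0.9, 0, 0], [-1.4, 0, 0], [-1.9, 0, 0], [-2.4, 0, 0], [-3, 0, 0]], turn=[[0, 0, 0], [0, 0, 0], [0, 0, 0], [0, 0, 0], [0, 0, 0], [0, 0, 0], [0, 0, 0], [0, 0, 0]], grip=[85, 85, 85, 85, 85, 85, 85, 85])

```text
time_s: 24.48
tcp_pos: [0.5721, 0.2828, 0.152]
orientation: [-0.439, 0.554, -0.44, -0.554]
force: [-0.4, -0.6, 0.2]
finger_gap: 0.085
```

>>> carry_out(linear=[[-0.6, 0, 0], [-1.2, 0, 0], [-1.8, 0, 0], [-2.4, 0, 0], [-3, 0, 0], [-3.5, 0, 0], [-4, 0, 0], [-4, 0, 0]], turn=[[0, 0, 0], [0, 0, 0], [0, 0, 0], [0, 0, 0], [0, 0, 0], [0, 0, 0], [0, 0, 0], [0, 0, 0]], grip=[85, 85, 85, 85, 85, 85, 85, 85])

```text
time_s: 25.48
tcp_pos: [0.5724, 0.283, 0.253]
orientation: [-0.44, 0.554, -0.44, -0.553]
force: [0.4, -0.4, -0.8]
finger_gap: 0.0851
```

Run:
```python
from h import *
mv([.5725,.2825,.3],103)
s=arm.get_image("scene")[:,:,::-1]; t=arm.get_image("top")[:,:,::-1]
r=lambda g,W,H:cv2.resize(g,(W,H),interpolation=2)
cv2.imwrite("pics/v12.png",np.vstack([np.hstack([r(s[170:270,410:510],400,400),r(s[330:410,170:270],400,320)if 0 else r(s[325:410,170:255],400,400)]),np.hstack([r(s[270:340,290:385],272,200),r(t[180:280,300:500],400,200),r(t[270:310,380:406],128,200)])]))
```

```text
lin [-1.88 -0.   -0.02] turn [ 0.1 -0.   0.1] tcp [0.5724 0.283  0.253 ] q6 -1.52 gap 0.0851 t 25.475
```

View pics/v12.png

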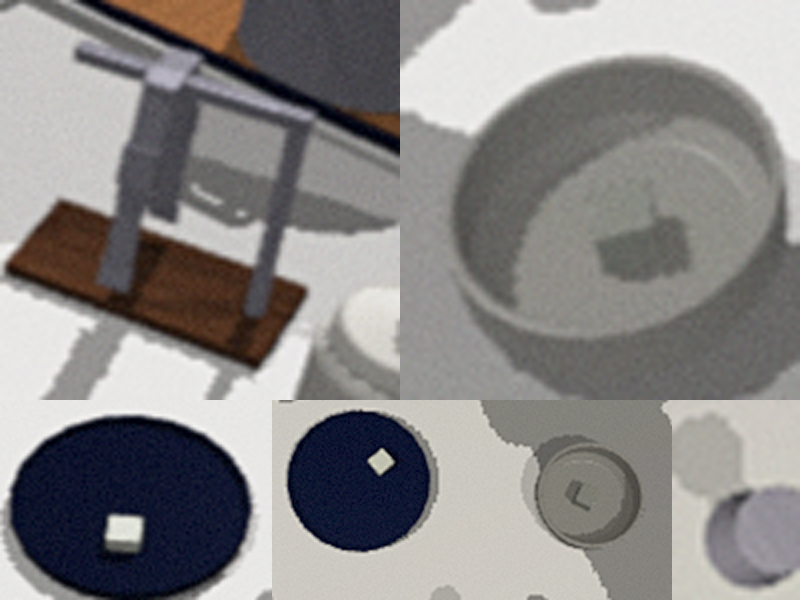

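The final picture shows:
- **Tongs:** they hang by the bow at (172,68), just as at the start.
- **Cube:** it stands on the cup floor at (645,240).
- **Half cube:** it lies alone on the saucer at (125,533).
- **Cup and jigger:** both stand where they were.

The gripper is open and clear, so I'm handing in.

```bash
python3 -c "
from plant import arm
print(arm.hand_in())"
```

```text
the job is handed in; nothing more can be done
None
```

The job is done and handed in at about 25.5 s of the 61 s allowed. I took the tongs off the rail and lifted the whole cube off the saucer with them. I lowered it to the cup floor, where contact showed 3.7 N, and opened the tongs slowly. The tongs then went back on the rail by their bow, seating at the same height and force (7 N) as when I picked them up.

- **Last checks:** the final picture shows the tongs hanging as at the start, the cube in the cup and the half cube alone on the saucer. The cup and jigger look unmoved and the open gripper is clear. The final crops did not cover the castor knob, muddler or shaker, and show only part of the sugar pot. No unexpected contact force showed after any move.
- **What disagreed:** the camera estimates of the tray height ranged from about 5 to 14 mm. I therefore set heights relative to the tongs' hanging position, and both contacts came where that predicted. The two cameras also gave rail angles about 4.5° apart; I used the top view's, about 13°, and both rail steps worked.

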